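# Fetch the bobbin tin from behind the canister

### The arm

A 6-joint arm with a two-finger parallel gripper is mounted at the origin on the work surface. World frame = base frame: x ahead of the robot, y to its left, z up, the work surface at z = 0. Lengths are in mm, angles in degrees, forces in N, time in s.
With the tool pointing down it reaches from about 350 to 850 mm from the base axis. Payload 8.1 kg.
Tool frame: the origin (TCP) lies between the finger pads; the fingertips stand 22 mm ahead of it and the grasp point (between the pads) lies 3 mm ahead of it; z points along the fingers, y is the direction in which the jaws open and shut (so a half turn about z gives the same grasp; the last joint's range is limited). The gripper opens to 85 mm and grips with 20 to 120 N. Pads are 22 mm wide; open, the fingers measure 114 mm over their backs; the gripper's body (76 mm by 85 mm) begins 54 mm behind the grasp point. The pads swing forward as they close: fully open they stand 13 mm farther back than shut.
Start: joints at [-70.153, 7.471, 85.268, -0, 87.261, -4.893], TCP at [251.124, -544.924, 253.292] pointing down, gripper open.
Joint ranges: [-169.43, 169.43], [-51.17, 129.36], [1.28, 143.12], [-76.62, 256.62], [0, 156.53], [-152.29, 152.29]. Speed limits (degrees/s): [136.94, 136.94, 159.86, 180, 180, 180].

### API

Orientations are given as [roll, pitch, yaw] about the fixed x, y, z axes, in that order (R = Rz(yaw) Ry(pitch) Rx(roll)).
In Python, from bench import r gives the robot as it stands.
- The arm moves only by the tool drive_tool, never from a script. Its argument "moves" is a list of rows, each a list of 2 entries, a list of its own where there are three numbers: the shift along the world's x, y, z in mm, then the turn about the world's z in degrees. A call has exactly 8 rows; each row is the pose to reach, as a shift and turn from the pose commanded when the call began; what a row does not reach only later rows make up. A row lasts 1/12 s, in which the tool goes at most 41.7 mm and 7.16 degrees, less where a joint would pass 70% of its speed; a pose out of reach is approached as far as the arm can. A call with a gripper value outside its range is refused whole. "fingers" is the finger opening in mm, from 0 to 85.4, set as the call begins (left out, the last holds). The fingers move at their own pace and stop on an object; "squeeze" is the grip in N (left out, the last holds). Time passes only in rows, so rows that repeat a pose let the fingers close, or fill a call up. It gives the time, the measured TCP pose, the force and the opening at its end, in the units of the state.
- r.sense(): the state, without advancing time (a new reading comes with each control period).
- r.snapshot(name): name is "side" or "top" or "wrist"; returns a dict with "pixels" (480x640x3 uint8, red, green, blue), "camera_matrix" (3x3 intrinsics, pixels), "xyz" and "orientation" of the camera in the world. Camera axes: x right, y down, z forward; pixel columns grow to the right and rows downward; lengths in mm; the calibration is good to about 2 mm. A picture is of the moment at which its call begins. There is no depth.
- r.hand_in(): hands the job in, once; it reports no verdict.
The state is a dict: "time": time; "joint_pos": joint angles; "qd": joint speeds; "joint_efforts": joint torques, N m; "tool_pos": TCP position; "tcp_rot": TCP orientation; "ft_force": force on the tool from outside, world axes, zero at the start; "wrist_torque": the same for the moment, N m; "finger_gap": finger opening in mm.
Only numpy, scipy, OpenCV 4.12 (cv2) and the standard library are available. Lean on these libraries where they do the work, as an engineer would, in place of code of your own. Each camera call takes 0.05 s, during which the arm holds its last target.

### The job

The low round bobbin tin stands on a little wooden stand, behind the tall steel canister. Move the canister off the stand, fetch the tin and stand it, lid up, in the middle of the round cork mat, then put the canister back upright on its own place at the front of the stand. Never tip the tin over.

Things in the scene. Friction and masses are not known exactly. Their poses are not given: they have to be found in the camera images.
- canister: Tall plain steel canister with lid, loose, a smooth cylinder 122 mm high and 56 mm in diameter; its flush lid (above the seam at 105 mm) stays on. About 0.25 kg. Origin at the centre of its underside, z up. It starts on the front place of the stand.
- tin: Low round steel bobbin tin, loose, 40 mm high: body 48 mm in diameter up to 28 mm, above that a lid 50 mm in diameter that stays on. About 0.1 kg. Origin at the centre of its underside, z up. It starts on the back place of the stand, about 62 mm behind the canister (centre to centre), too close for most grippers to come down over it while the canister is there.
- stand: Fixed wooden board, 150 (its x) by 80 mm, top 12 mm above the table, back lip 22 mm high. Two flush cork rounds at y = 0: front place at x = -34 mm, back place at x = +28 mm. Origin at the centre of its underside; x points roughly away from the robot. The table at x = -75 to -160 mm, y within 50 mm, is always clear. A like stand with a flanged thread reel (127 mm above the table) is a bystander.
- front_place (a point): Centre of the canister's own place, the cork round of 62 mm diameter at the front of the stand, at the height of the stand's top.
- mat: Fixed round cork mat lying alone on the table, 120 mm in diameter, 4 mm thick, nothing on it. Origin at the centre of its underside, z up.
Not all that is in view belongs to the job. Leave any blue look-alike of the canister alone.

How it is judged:
By the outcome, as a careful person would: the job done as asked, in the order asked, and still so for the second after the job is handed in, with the robot touching nothing.
It also fails if it takes over 69 s, if anything falls off the work surface, if the arm or the gripper's body presses on something with over 40 N, if the wrist force passes 120 N, or if a joint passes its speed limit or range.

## Working session

There is one attempt and no reset: what is moved stays moved. The work goes in short steps, Python scripts to look and compute and a tool call to move; the robot and the scene stay as the last step left them, time stands still between calls to the robot, and variables do not carry over. Pictures are saved under pics/ and viewed, and the job is handed in when it is done.

Besides the shell and the picture viewer there is one more tool, called after "Request:" by a JSON object that holds its "name" and its "arguments", one argument or row to a line. drive_tool: Moves the arm, as the interface text tells. Its arguments: {"type":"object","properties":{"moves":{"type":"array","items":{"type":"array"}},"fingers":{"type":"number"},"squeeze":{"type":"number"}},"required":["moves"]}

```bash
mkdir -p pics; ls
cat > h.py <<'E'
import numpy as np,cv2,json
from bench import r
from scipy.spatial.transform import Rotation as Ro
def snap(n,f):
    s=r.snapshot(n); cv2.imwrite(f'pics/{f}.png',s['pixels'][:,:,::-1]); 
    np.savez(f'pics/{f}.npz',**{k:np.array(v) for k,v in s.items()}); return s
def Rm(o):
    o=np.array(o); return o if o.shape==(3,3) else Ro.from_euler('xyz',o,degrees=True).as_matrix()
def ray(s,u,v):
    d=Rm(s['orientation'])@np.linalg.inv(np.array(s['camera_matrix']))@np.array([u,v,1.]); return np.array(s['xyz']),d
def onz(s,u,v,z):
    c,d=ray(s,u,v); return c+d*(z-c[2])/d[2]
def proj(s,p):
    q=np.array(s['camera_matrix'])@Rm(s['orientation']).T@(np.array(p,float)-np.array(s['xyz'])); return q[:2]/q[2]
def load(f): return dict(np.load(f'pics/{f}.npz'))
E
python3 - <<'E'
from h import *
for n in ('side','top','wrist'):
    s=snap(n,n+'0'); print(n,s['xyz'],s['orientation'],s['camera_matrix'])
print(r.sense())
E
```

```text
pics
side [ 373.95284013 -531.26552519  661.21454018] [-138.18153547    0.57735595  -15.73860254] [[529.64181591   0.         322.11045332]
 [  0.         529.64181591 243.54817653]
 [  0.           0.           1.        ]]
top [441.27379628  -1.71986569 958.06685553] [-174.45729599    0.58412343  -89.95826096] [[596.91034853   0.         325.67086624]
 [  0.         596.91034853 230.75941896]
 [  0.           0.           1.        ]]
wrist [ 313.24562599 -515.70644261  373.24568812] [ 1.64601072e+02  8.25490955e-02 -6.52837593e+01] [[408.21433123   0.         327.52986046]
 [  0.         408.21433123 243.82601812]
 [  0.           0.           1.        ]]
{'time': 0.15, 'joint_pos': array([-7.01536172e+01,  7.50637792e+00,  8.53150341e+01,  3.70127118e-04,
        8.72611859e+01, -4.89403536e+00]), 'qd': array([ 0.0006794 , -0.02368925, -0.15972203, -0.04395679, -0.00973668,
        0.028769  ]), 'joint_efforts': array([ 2.31157916e-03, -5.70063722e+01, -5.01159525e+01, -1.37587617e-04,
        9.61322134e-03,  8.47509182e-05]), 'tool_pos': array([ 250.98517479, -544.55461529,  252.47193536]), 'tcp_rot': array([-1.79917735e+02, -7.41501749e-03,  2.47403949e+01]), 'ft_force': array([-0.19257249,  0.85162424,  0.0132613 ]), 'wrist_torque': array([-0.00406983, -0.06488038, -0.04125312]), 'finger_gap': 85.0685039503017}
```

View pics/side0.png

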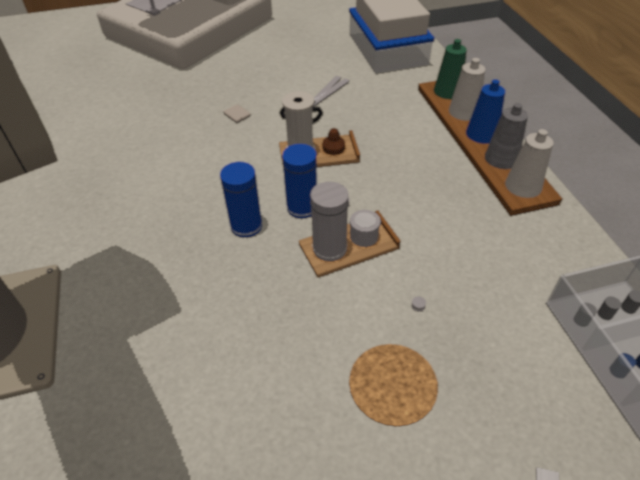

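View pics/top0.png

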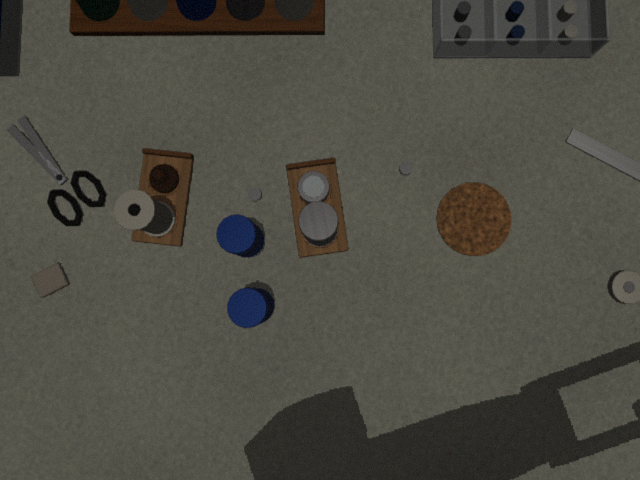

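Side view: the steel canister is at (329,222) with the tin behind it at (365,227), and the mat is at (393,383). Possible mix-ups for the canister are the blue ones at (301,180) and (241,200), the reel at (298,120) on the other stand, and the bottles in the rack. For the tin, there's the brown knob at (334,142). The plain steel one is the right choice; I'll check it in a crop and measure.

Run:
```python
from h import *
t=load('top0');im=t['pixels'][:,:,::-1]
a=cv2.resize(im[140:270,200:370],None,fx=4,fy=4,interpolation=cv2.INTER_CUBIC)
a=cv2.convertScaleAbs(a,alpha=1.7)
cv2.imwrite('pics/c1.png',a)
s=load('side0');b=cv2.resize(s['pixels'][140:290,210:420,::-1],None,fx=3,fy=3,interpolation=cv2.INTER_CUBIC)
cv2.imwrite('pics/c2.png',b)
hsv=cv2.cvtColor(np.ascontiguousarray(im),cv2.COLOR_BGR2HSV)
m=cv2.inRange(hsv,(4,90,40),(22,255,255))
cs,_=cv2.findContours(m,cv2.RETR_EXTERNAL,cv2.CHAIN_APPROX_NONE)
for c in cs:
    if cv2.contourArea(c)>400: print('top',cv2.contourArea(c),cv2.fitEllipse(cv2.convexHull(c)) , cv2.minAreaRect(c))
hs=cv2.cvtColor(np.ascontiguousarray(s['pixels']),cv2.COLOR_RGB2HSV)
m=cv2.inRange(hs,(4,90,40),(22,255,255))
cs,_=cv2.findContours(m,cv2.RETR_EXTERNAL,cv2.CHAIN_APPROX_NONE)
for c in cs:
    if cv2.contourArea(c)>400: print('side',cv2.contourArea(c),cv2.fitEllipse(cv2.convexHull(c)))
```

```text
top 4203.5 ((473.6745910644531, 218.6226806640625), (73.02257537841797, 74.77338409423828), 127.5350570678711) ((473.75006103515625, 218.75001525878906), (74.24620819091797, 72.12489318847656), 45.0)
top 4438.5 ((316.4644470214844, 206.0929412841797), (69.10112762451172, 112.84263610839844), 170.7437286376953) ((316.7698669433594, 207.14308166503906), (94.09675598144531, 49.74471664428711), 82.09283447265625)
top 3037.0 ((159.57003784179688, 195.80076599121094), (77.85054779052734, 106.92244720458984), 5.7186994552612305) ((162.18772888183594, 196.90444946289062), (51.293304443359375, 93.8235092163086), 6.709836959838867)
top 4236.5 ((198.71246337890625, 14.801156997680664), (40.364139556884766, 347.9969482421875), 89.59503173828125) ((196.5, 15.5), (31.0, 255.0), 90.0)
side 5496.0 ((393.1156311035156, 384.6685485839844), (79.79684448242188, 89.36446380615234), 112.89435577392578)
side 1694.0 ((348.61114501953125, 242.3297119140625), (58.21638107299805, 106.88951110839844), 73.55908966064453)
side 1180.5 ((335.818359375, 148.69276428222656), (40.604331970214844, 50.58291244506836), 87.66943359375)
side 3023.5 ((492.8424987792969, 153.33636474609375), (58.582950592041016, 203.4791717529297), 138.9745635986328)
side 7945.5 ((1367.4085693359375, 489.01739501953125), (176.28562927246094, 2057.830078125), 120.85574340820312)
side 562.0 ((8.603076934814453, 21.960357666015625), (26.499095916748047, 44.53845977783203), 0.0)
```

View pics/c1.png

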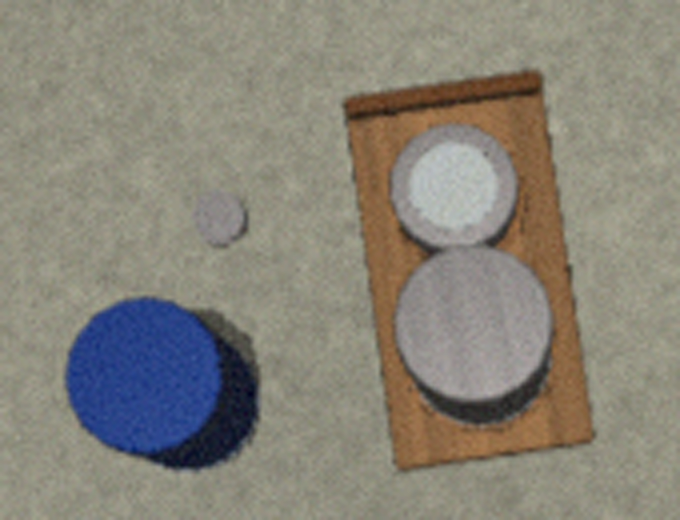

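View pics/c2.png

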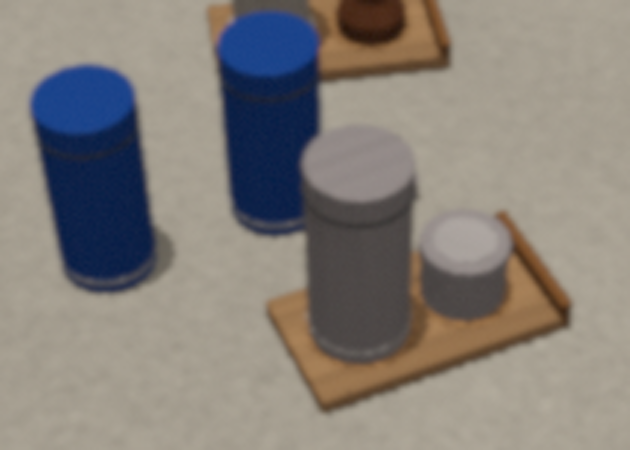

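The crops confirm it: the plain steel canister lid in the top view is at about (318,220.5), with the tin lid at (313,186) behind it and a blue one to its left at (237,234).

Run:
```python
from h import *
t=load('top0');s=load('side0')
f=lambda x,y:((x+.5)/4-.5+200,(y+.5)/4-.5+140)
can=onz(t,*f(474,324),134); tin=onz(t,*f(454,187),52)
print('can',can,'tin',tin, can-tin)
FL=onz(t,*f(398,469),12);FR=onz(t,*f(593,438),12);BL=onz(t,*f(344,100),22);BR=onz(t,*f(540,71),22)
print(FL,FR,BL,BR)
ax=(BL+BR-FL-FR)[:2];L=np.linalg.norm(ax)/2;ax/=np.linalg.norm(ax)
w=(FL-FR)[:2];print('L',L,'W',np.linalg.norm(w),'yaw',np.degrees(np.arctan2(ax[1],ax[0])),np.degrees(np.arctan2(-w[0],w[1])))
o=(FL+FR+BL+BR)[:2]/4; print('stand',o,'front',o-34*ax,'back',o+28*ax)
print('mat top',onz(t,473.7,218.65,4),'side',onz(s,393.1,384.6,4))
g=lambda x,y:((x+.5)/3-.5+210,(y+.5)/3-.5+140)
print('side can',onz(s,*g(358,165),134),'tin',onz(s,*g(466,243),52))
print('blue',onz(t,*f(144,375),122),'blue2',onz(t,249,308,122),'reel',onz(t,134,210,127),'small',onz(t,*f(222,216),5),onz(t,405,169,5))
# side stand corners
print('side FR',onz(s,*g(322,406),0),'FL',onz(s,*g(268,308),12), 'BR lip',onz(s,*g(568,308),22),'BL',onz(s,*g(503,213),22))
```

```text
can [535.39183498  17.23638695 134.        ] tin [597.72205859  26.91009618  52.        ] [-62.3302236   -9.67370923  82.        ]
[491.46429833  50.07808316  12.        ] [503.78454561 -27.27151219  12.        ] [638.02997388  71.79800989  22.        ] [649.65958602  -6.3019635   22.        ]
L 147.77006095825283 W 78.32463465072509 yaw 8.305177456315636 9.050051857851644
stand [570.73460096  22.07565434] front [537.09116779  17.16450334] back [598.44095769  26.12013163]
mat top [ 553.320558   -229.51288127    4.        ] side [ 549.66525568 -234.77403474    4.        ]
side can [532.31813136  13.29474265 134.        ] tin [595.29152673  23.18315075  52.        ]
blue [518.73554916 133.73162369 122.        ] blue2 [414.43468385 113.49025823 122.        ] reel [551.36240866 276.77332788 127.        ] small [594.07780616 122.1135985    5.        ] [ 634.13936046 -120.24732731    5.        ]
side FR [501.99477004 -22.37753494   0.        ] FL [489.35265506  42.85959952  12.        ] BR lip [643.16829937 -11.35721125  22.        ] BL [634.15734419  67.20509546  22.        ]
```

Request:
{"name": "drive_tool", "arguments": {
  "moves": [
    [[10,20,0],-1],
    [[28,55,0],-2],
    [[46,90,0],-4],
    [[64,125,0],-6],
    [[82,160,0],-8],
    [[100,195,0],-10],
    [[118,230,0],-12],
    [[136,265,0],-14]
  ],
  "fingers": 85
}}

```text
time: 0.82
tool_pos: [387.4, -278.1, 253.1]
tcp_rot: [-180.0, 0.0, 10.6]
ft_force: [0.6, -0.7, 0.5]
finger_gap: 84.8
```

Request:
{"name": "drive_tool", "arguments": {
  "moves": [
    [[18,35,0],-1],
    [[36,70,0],-2],
    [[54,105,0],-2],
    [[72,140,0],-2],
    [[90,175,0],-2],
    [[108,210,0],-2],
    [[126,245,0],-2],
    [[136,270,0],-2]
  ]
}}

```text
time: 1.48
tool_pos: [524.0, -6.8, 253.0]
tcp_rot: [-180.0, -0.0, 8.8]
ft_force: [0.5, 0.2, 0.1]
finger_gap: 85.1
```

Request:
{"name": "drive_tool", "arguments": {
  "moves": [
    [[11,25,0],0],
    [[11,25,0],0],
    [[11,25,0],0],
    [[11,25,0],0],
    [[11,25,0],0],
    [[11,25,0],0],
    [[11,25,0],0],
    [[11,25,0],0]
  ]
}}

```text
time: 2.15
tool_pos: [534.0, 14.3, 253.4]
tcp_rot: [180.0, -0.0, 8.7]
ft_force: [0.3, -0.6, 0.1]
finger_gap: 85.1
```

Run:
```python
from h import *
w=snap('wrist','wrist1');s=snap('side','side1');t=snap('top','top1');q=r.sense();print(q['tool_pos'],q['tcp_rot'],q['ft_force'],w['xyz'],w['orientation'])
print(proj(w,(535,17,134)),proj(w,(532,13,134)),proj(w,(597.7,27,52)),proj(w,(595.3,23,52)))
```

```text
[534.07177607  14.71867328 253.37054274] [ 1.79997376e+02 -6.52610786e-03  8.70656241e+00] [ 0.28832468 -0.91571263  0.09112699] [601.59666896  25.29876508 374.32469293] [ 1.64608394e+02 -2.05548308e-02 -8.13558446e+01]
[324.43604355 245.29153533] [330.15827283 250.89084317] [324.40890758 136.33473979] [329.11126743 140.35158243]
```

View pics/wrist1.png

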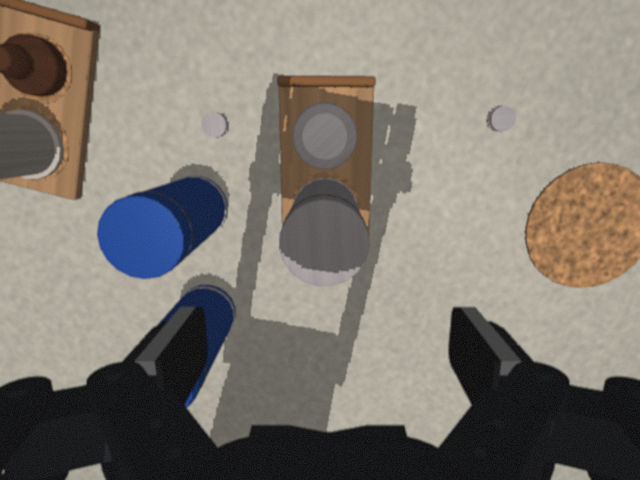

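View pics/side1.png

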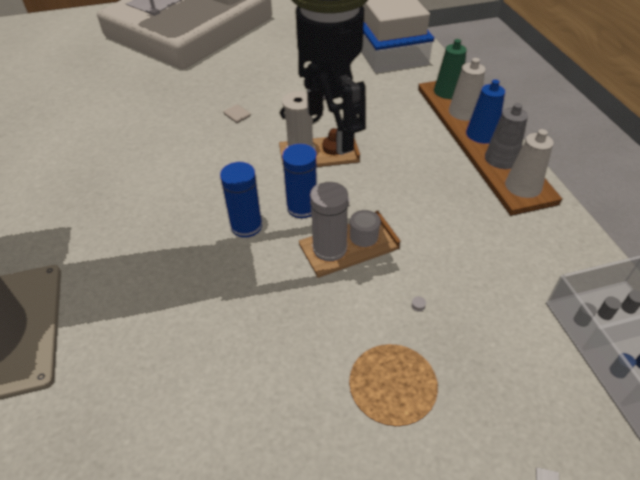

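View pics/top1.png

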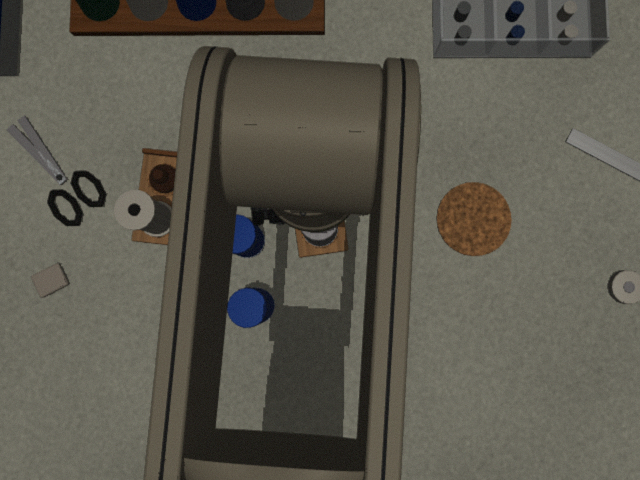

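Wrist view: the canister lid is centred at (324,242) and the tin lid at (324,136). Both match the top-camera positions (predicted (324,245) and (324,136)), and the side camera is off by about 4 mm. Using canister (535.4,17), tin (598,27), mat (553,-229.5). Descending to TCP z of about 98.

Request:
{"name": "drive_tool", "arguments": {
  "moves": [
    [[1,2,-20],0],
    [[1,2,-50],0],
    [[1,2,-80],0],
    [[1,2,-105],0],
    [[1,2,-125],0],
    [[1,2,-140],0],
    [[1,2,-150],0],
    [[1,2,-155],0]
  ]
}}

```text
time: 2.97
tool_pos: [534.2, 17.1, 96.7]
tcp_rot: [-180.0, 0.1, 8.7]
ft_force: [0.7, -0.1, 0.4]
finger_gap: 85.1
```

Request:
{"name": "drive_tool", "arguments": {
  "moves": [
    [[0,0,0],0],
    [[0,0,0],0],
    [[0,0,0],0],
    [[0,0,0],0],
    [[0,0,0],0],
    [[0,0,0],0],
    [[0,0,0],0],
    [[0,0,0],0]
  ],
  "fingers": 40,
  "squeeze": 40
}}

```text
time: 3.63
tool_pos: [536.3, 17.0, 99.9]
tcp_rot: [180.0, -0.2, 8.7]
ft_force: [-0.0, 0.7, 4.7]
finger_gap: 55.4
```

Run:
```python
from h import *
w=snap('wrist','wrist2');q=r.sense();print(q['tool_pos'],q['tcp_rot'],q['ft_force'],q['finger_gap'])
```

```text
[536.25263186  16.97378097  99.84497489] [ 1.79964205e+02 -1.51133834e-01  8.74013125e+00] [-1.52836326 -1.72079949  5.74554663] 55.36417882772135
```

View pics/wrist2.png

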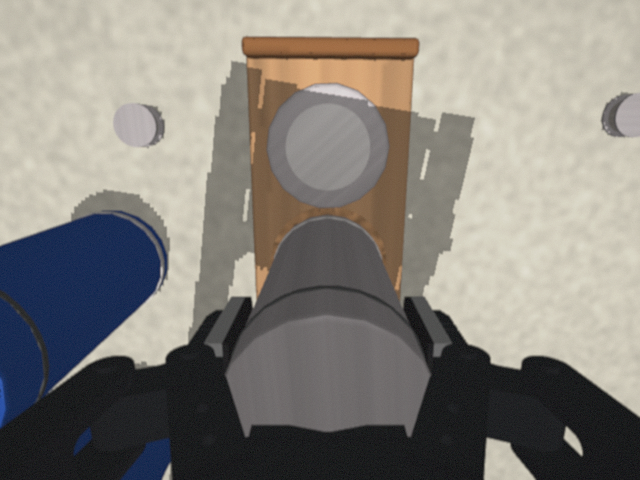

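Gripped (gap 55.4 mm, canister centred between the pads). Lifting.

Request:
{"name": "drive_tool", "arguments": {
  "moves": [
    [[0,0,4],0],
    [[0,0,10],0],
    [[0,0,18],0],
    [[0,0,25],0],
    [[0,0,30],0],
    [[0,0,30],0],
    [[0,0,30],0],
    [[0,0,30],0]
  ]
}}

```text
time: 4.35
tool_pos: [534.9, 17.1, 128.1]
tcp_rot: [-180.0, 0.0, 8.7]
ft_force: [0.1, -0.4, -3.4]
finger_gap: 55.1
```

Run:
```python
from h import *
w=snap('wrist','wrist3');s=snap('side','side3');q=r.sense();print(q['tool_pos'],q['tcp_rot'],q['ft_force'],q['finger_gap'])
cv2.imwrite('pics/s3c.png',cv2.resize(s['pixels'][100:290,210:420,::-1],None,fx=3,fy=3))
```

```text
[534.73485974  17.1019972  127.7397965 ] [-1.79988013e+02  5.34640675e-02  8.73850351e+00] [ 0.96207697  0.18555794 -3.46066155] 54.89940836058445
```

View pics/s3c.png

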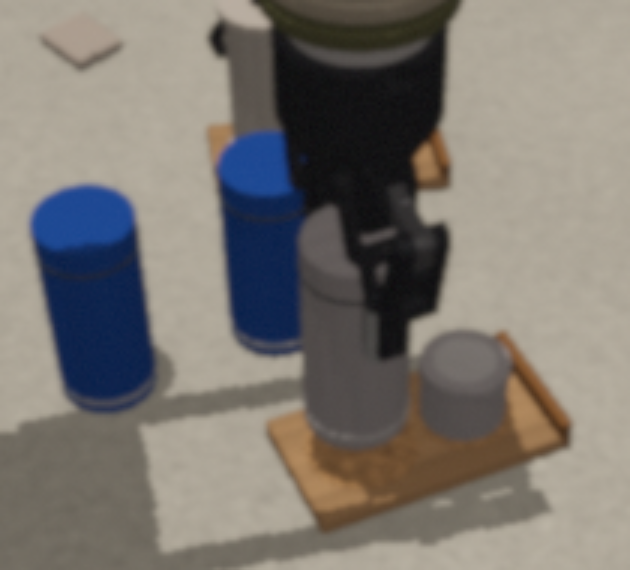

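View pics/wrist3.png

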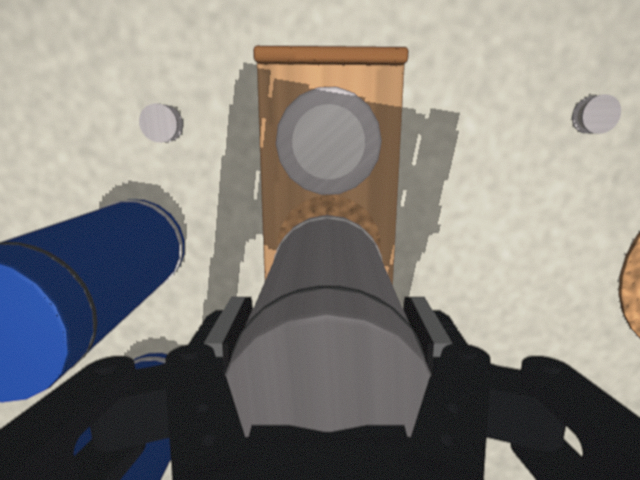

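The canister is clear of the stand and upright, the tin hasn't moved. Carrying it to the clear zone in front.

Request:
{"name": "drive_tool", "arguments": {
  "moves": [
    [[-8,-1,0],0],
    [[-22,-3,0],0],
    [[-38,-6,0],0],
    [[-54,-8,0],0],
    [[-68,-10,0],0],
    [[-80,-12,0],0],
    [[-85,-13,0],0],
    [[-85,-13,0],0]
  ]
}}

```text
time: 5.12
tool_pos: [448.9, 4.0, 128.0]
tcp_rot: [-180.0, 0.0, 8.7]
ft_force: [1.1, -0.1, -3.0]
finger_gap: 55.1
```

Request:
{"name": "drive_tool", "arguments": {
  "moves": [
    [[0,0,-8],0],
    [[0,0,-18],0],
    [[0,0,-26],0],
    [[0,0,-32],0],
    [[0,0,-36],0],
    [[0,0,-38],0],
    [[0,0,-39],0],
    [[0,0,-40],0]
  ]
}}

```text
time: 5.78
tool_pos: [450.3, 4.1, 88.3]
tcp_rot: [-180.0, -0.0, 8.7]
ft_force: [-0.7, 0.2, -3.2]
finger_gap: 55.5
```

Request:
{"name": "drive_tool", "arguments": {
  "moves": [
    [[0,0,-1],0],
    [[0,0,-1],0],
    [[0,0,-1],0],
    [[0,0,-1],0],
    [[0,0,-1],0],
    [[0,0,-1],0],
    [[0,0,-1],0],
    [[0,0,-1],0]
  ]
}}

```text
time: 6.45
tool_pos: [450.5, 4.0, 87.9]
tcp_rot: [180.0, -0.1, 8.7]
ft_force: [-2.8, 1.4, 4.7]
finger_gap: 55.3
```

Request:
{"name": "drive_tool", "arguments": {
  "moves": [
    [[0,0,0],0],
    [[0,0,0],0],
    [[0,0,0],0],
    [[0,0,0],0],
    [[0,0,0],0],
    [[0,0,0],0],
    [[0,0,0],0],
    [[0,0,0],0]
  ],
  "fingers": 85
}}

```text
time: 7.12
tool_pos: [450.1, 4.1, 87.3]
tcp_rot: [-180.0, 0.0, 8.7]
ft_force: [-0.3, -0.2, 0.1]
finger_gap: 84.9
```

Request:
{"name": "drive_tool", "arguments": {
  "moves": [
    [[0,0,8],0],
    [[0,0,22],0],
    [[0,0,42],0],
    [[0,0,67],0],
    [[0,0,90],0],
    [[0,0,105],0],
    [[0,0,112],0],
    [[0,0,114],0]
  ]
}}

```text
time: 7.78
tool_pos: [451.1, 4.0, 203.3]
tcp_rot: [180.0, -0.2, 8.7]
ft_force: [1.3, 0.1, -0.5]
finger_gap: 85.2
```

Request:
{"name": "drive_tool", "arguments": {
  "moves": [
    [[15,3,0],0],
    [[40,6,0],0],
    [[70,11,0],0],
    [[100,16,0],0],
    [[125,19,0],0],
    [[142,22,0],0],
    [[148,23,0],0],
    [[148,23,0],0]
  ]
}}

```text
time: 8.45
tool_pos: [598.1, 27.3, 199.5]
tcp_rot: [-180.0, 0.1, 8.8]
ft_force: [-0.3, -0.3, 0.2]
finger_gap: 84.8
```

Run:
```python
from h import *
w=snap('wrist','wrist4');s=snap('side','side4');q=r.sense();print(q['time'],q['tool_pos'],q['tcp_rot'],q['ft_force'],q['finger_gap'])
print(proj(w,(598,27,52)))
```

```text
8.55 [597.02202798  27.02654026 200.16693477] [-1.79980619e+02  1.31332803e-01  8.74591629e+00] [-0.38946307 -0.86117223 -0.27788655] 84.7546873978169
[328.92976633 235.76219488]
```

View pics/wrist4.png

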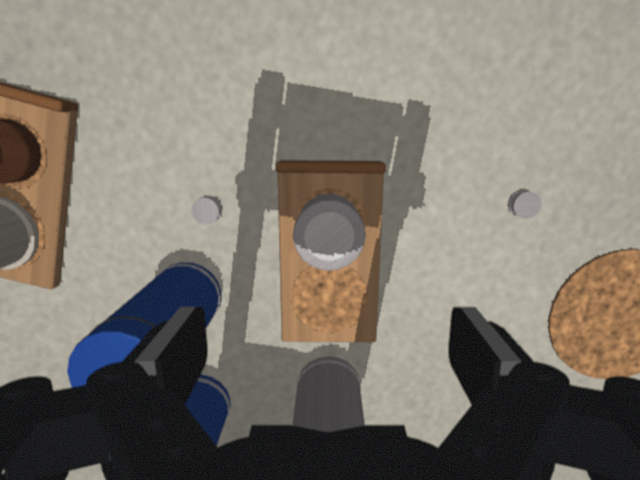

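View pics/side4.png

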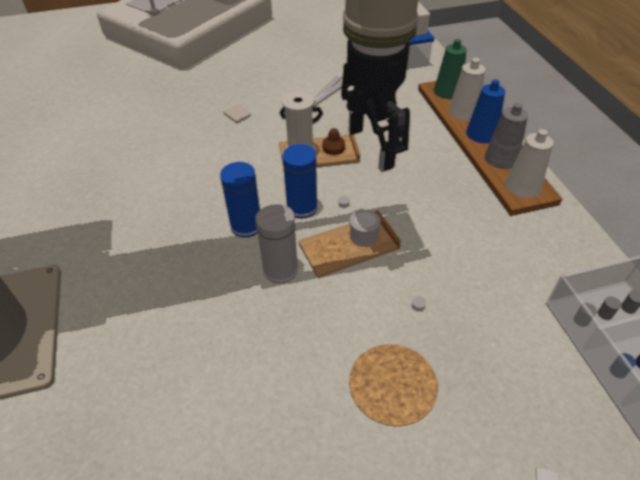

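Run:
```python
from h import *
w=load('wrist4')
im=np.ascontiguousarray(w['pixels'][:,:,::-1]);hsv=cv2.cvtColor(im,cv2.COLOR_BGR2HSV)
cv2.imwrite('pics/w4c.png',cv2.resize(im[150:350,250:410],None,fx=3.5,fy=3,interpolation=cv2.INTER_CUBIC) if 0 else cv2.resize(im[150:350,250:410],None,fx=3,fy=3,interpolation=cv2.INTER_CUBIC))
m=cv2.inRange(hsv,(0,80,30),(22,255,255))
roi=np.zeros_like(m);roi[150:350,270:400]=255
h=cv2.bitwise_and(cv2.bitwise_not(m),roi)
cs,_=cv2.findContours(h,cv2.RETR_LIST,cv2.CHAIN_APPROX_NONE)
for c in cs:
    if cv2.contourArea(c)>1500: print(cv2.contourArea(c),cv2.boundingRect(c),cv2.minEnclosingCircle(c))
```

```text
4264.0 (293, 193, 73, 78) ((328.5, 231.5), 38.7621955871582)
18282.5 (275, 160, 111, 183) ((329.6606140136719, 249.63442993164062), 102.5909423828125)
25671.0 (270, 150, 130, 200) ((334.5, 249.5), 118.57707977294922)
```

View pics/w4c.png

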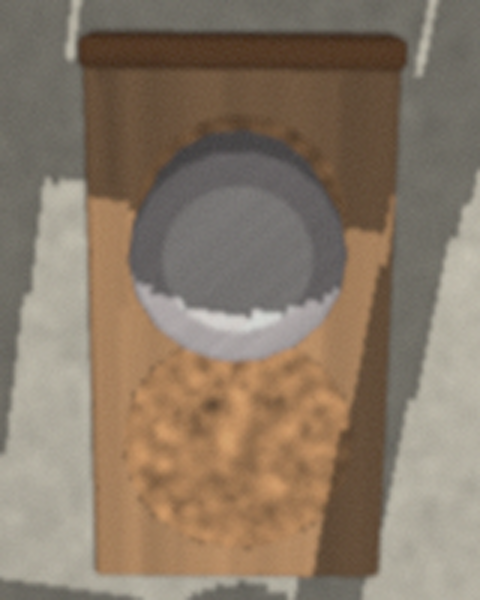

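Run:
```python
from h import *
w=load('wrist4')
p=onz(w,329.3,296.5,12);print('front',p,'tin',onz(w,329.3,235,52), 'r px', 31*408/ (w['xyz'][2]-12))
s=load('side4');cv2.imwrite('pics/s4c.png',cv2.resize(s['pixels'][190:290,250:420,::-1],None,fx=4,fy=4,interpolation=cv2.INTER_CUBIC))
im=w['pixels'];hsv=cv2.cvtColor(im,cv2.COLOR_RGB2HSV)
m=cv2.inRange(hsv,(4,90,40),(22,255,255));m[:,:530]=0
c=max(cv2.findContours(m,cv2.RETR_EXTERNAL,cv2.CHAIN_APPROX_NONE)[0],key=cv2.contourArea)[:,0]
c=c[c[:,0]<637]
P=np.array([onz(w,*q,4)[:2] for q in c]);A=np.c_[2*P,np.ones(len(P))];x=np.linalg.lstsq(A,(P**2).sum(1),rcond=None)[0];print('mat wrist',x[:2],np.sqrt(x[2]+x[0]**2+x[1]**2))
t=load('top1');hsv=cv2.cvtColor(t['pixels'],cv2.COLOR_RGB2HSV);m=cv2.inRange(hsv,(4,90,40),(22,255,255));m[:,:430]=0;m[:100]=0
c=max(cv2.findContours(m,cv2.RETR_EXTERNAL,cv2.CHAIN_APPROX_NONE)[0],key=cv2.contourArea)[:,0]
P=np.array([onz(t,*q,4)[:2] for q in c]);A=np.c_[2*P,np.ones(len(P))];x=np.linalg.lstsq(A,(P**2).sum(1),rcond=None)[0];print('mat top',x[:2],np.sqrt(x[2]+x[0]**2+x[1]**2))
```

```text
front [537.52640677  17.22362841  12.        ] tin [598.56536738  26.83338135  52.        ] r px 41.02992536118998
mat wrist [ 553.64233238 -228.94741878] 59.172566843091175
mat top [ 553.60362516 -229.3448058 ] 58.7624286553214
```

View pics/s4c.png

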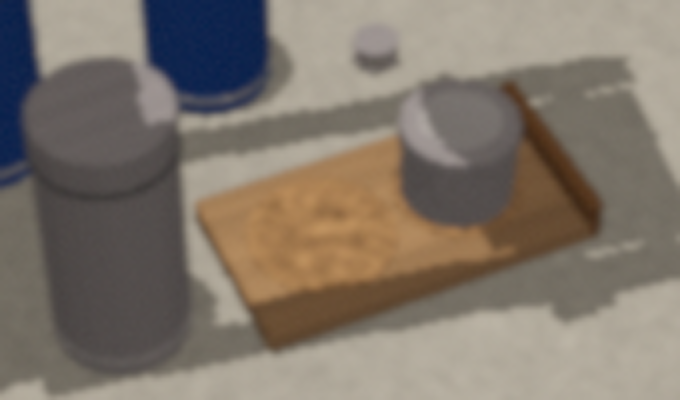

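Measured in both views, the tin is at (598.3,27), the mat at (553.6,-229.2) and the front place near (537,17). Side view: canister upright on the table in front of the stand. Descending on the tin.

Request:
{"name": "drive_tool", "arguments": {
  "moves": [
    [[0,0,-20],0],
    [[0,0,-50],0],
    [[0,0,-82],0],
    [[0,0,-110],0],
    [[0,0,-130],0],
    [[0,0,-143],0],
    [[0,0,-150],0],
    [[0,0,-154],0]
  ]
}}

```text
time: 9.22
tool_pos: [597.4, 27.0, 46.9]
tcp_rot: [-180.0, 0.0, 8.7]
ft_force: [0.4, -0.2, 0.2]
finger_gap: 84.9
```

Request:
{"name": "drive_tool", "arguments": {
  "moves": [
    [[0,0,0],0],
    [[0,0,0],0],
    [[0,0,0],0],
    [[0,0,0],0],
    [[0,0,0],0],
    [[0,0,0],0],
    [[0,0,0],0],
    [[0,0,0],0]
  ],
  "fingers": 35,
  "squeeze": 30
}}

```text
time: 9.88
tool_pos: [599.5, 27.0, 49.2]
tcp_rot: [180.0, -0.2, 8.7]
ft_force: [-1.6, -1.1, 6.2]
finger_gap: 49.0
```

Run:
```python
from h import *
w=snap('wrist','wrist5');s=snap('side','side5');q=r.sense();print(q['tool_pos'],q['tcp_rot'],q['ft_force'],q['finger_gap'])
cv2.imwrite('pics/s5c.png',cv2.resize(s['pixels'][100:290,250:450,::-1],None,fx=3,fy=3))
```

```text
[599.4633831   27.04570644  49.2297982 ] [ 1.79966707e+02 -1.61432291e-01  8.74416543e+00] [-0.95249792  1.03600029  6.9702821 ] 48.954425960785485
```

View pics/wrist5.png

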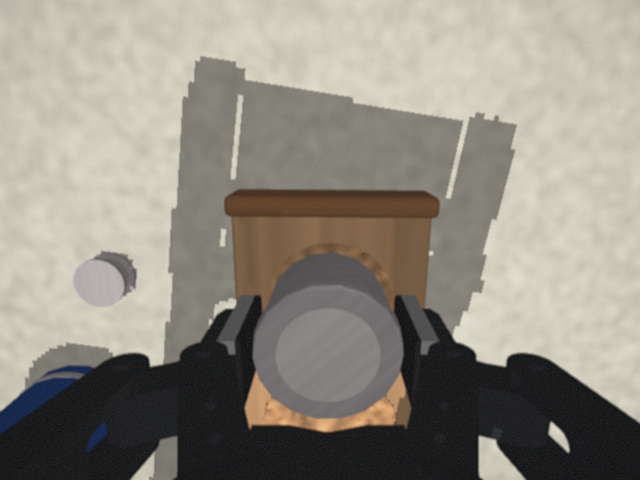

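View pics/s5c.png

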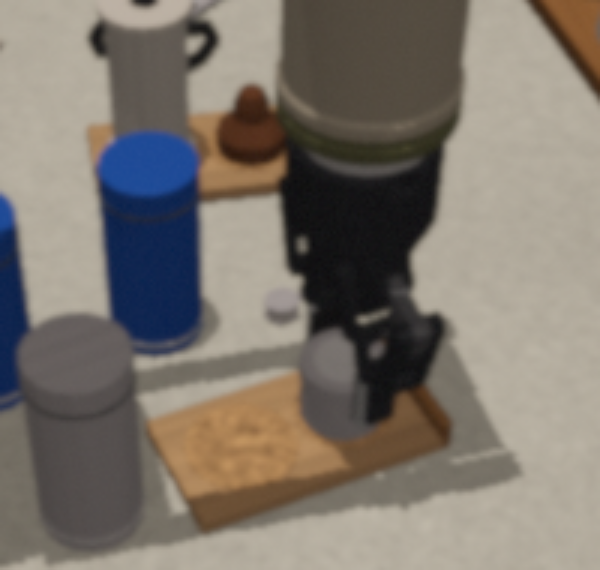

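Request:
{"name": "drive_tool", "arguments": {
  "moves": [
    [[0,0,3],0],
    [[0,0,8],0],
    [[0,0,16],0],
    [[0,0,28],0],
    [[0,0,42],0],
    [[0,0,54],0],
    [[0,0,60],0],
    [[0,0,60],0]
  ]
}}

```text
time: 10.65
tool_pos: [599.9, 27.0, 110.5]
tcp_rot: [179.9, -0.3, 8.7]
ft_force: [0.4, -0.3, -0.7]
finger_gap: 48.4
```

Run:
```python
from h import *
a=load('wrist5');print(a['xyz'],onz(a,328,351,52))
w=snap('wrist','wrist6');s=snap('side','side6');q=r.sense();print(q['tool_pos'],q['tcp_rot'],q['ft_force'],q['finger_gap'])
cv2.imwrite('pics/s6c.png',cv2.resize(s['pixels'][100:290,250:450,::-1],None,fx=3,fy=3))
```

```text
[666.7125134   38.11188621 170.32733477] [599.35520407  27.52840153  52.        ]
[598.37115746  27.06475921 107.76736269] [ 1.79989921e+02 -5.20437295e-02  8.74019340e+00] [-0.31369838 -0.31600774 -0.97269148] 48.91172112013434
```

View pics/wrist6.png

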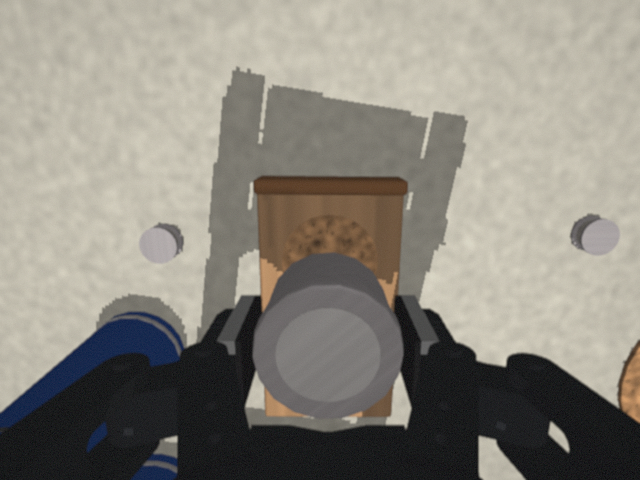

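View pics/s6c.png

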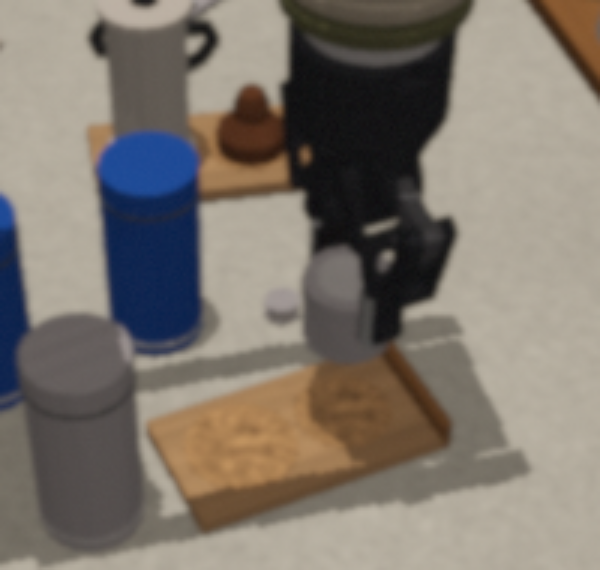

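The tin is lifted upright and centred under the TCP. Moving over the mat: shift (-44.5,-256).

Request:
{"name": "drive_tool", "arguments": {
  "moves": [
    [[-3,-14,0],0],
    [[-8,-42,0],0],
    [[-14,-78,0],0],
    [[-20,-114,0],0],
    [[-26,-150,0],0],
    [[-33,-186,0],0],
    [[-39,-220,0],0],
    [[-43,-244,0],0]
  ]
}}

```text
time: 11.42
tool_pos: [553.2, -220.2, 106.2]
tcp_rot: [-180.0, 0.1, 8.7]
ft_force: [0.8, -0.1, -0.7]
finger_gap: 49.0
```

Request:
{"name": "drive_tool", "arguments": {
  "moves": [
    [[-1,-9,0],0],
    [[-1.5,-12,0],0],
    [[-1.5,-12,-8],0],
    [[-1.5,-12,-20],0],
    [[-1.5,-12,-34],0],
    [[-1.5,-12,-44],0],
    [[-1.5,-12,-50],0],
    [[-1.5,-12,-52],0]
  ]
}}

```text
time: 12.08
tool_pos: [552.4, -227.4, 52.6]
tcp_rot: [-179.9, 0.2, 8.8]
ft_force: [-0.1, -1.1, -0.8]
finger_gap: 49.3
```

Run:
```python
from h import *
w=snap('wrist','wrist7');s=snap('side','side7');q=r.sense();print(q['tool_pos'],q['tcp_rot'],q['ft_force'],q['finger_gap'])
cv2.imwrite('pics/s7c.png',cv2.resize(s['pixels'][270:450,300:500,::-1],None,fx=3,fy=3))
```

```text
[ 553.27324585 -228.23086955   54.36315647] [-1.79947245e+02  7.02352708e-02  8.77836536e+00] [-0.07975785  0.73671264 -1.35433961] 48.65880344551207
```

View pics/wrist7.png

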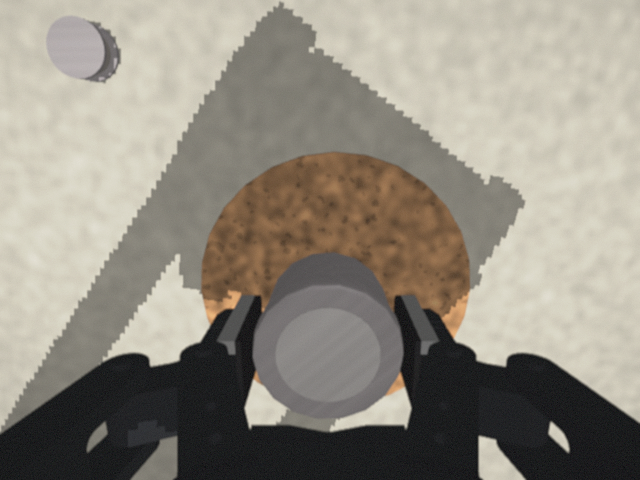

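View pics/s7c.png

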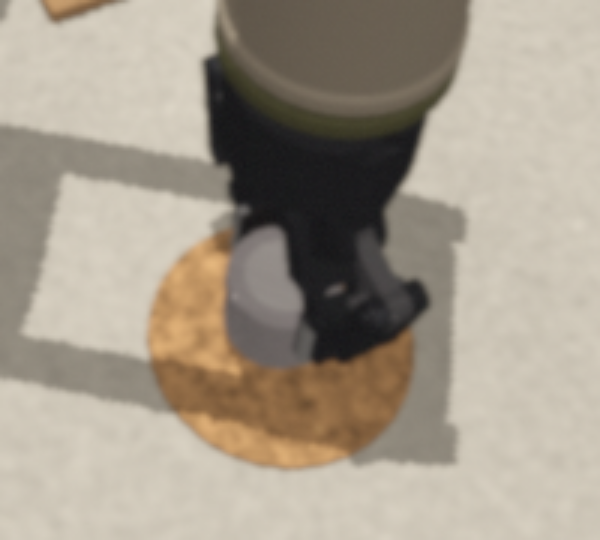

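Run:
```python
from h import *
w=load('wrist7');hsv=cv2.cvtColor(w['pixels'],cv2.COLOR_RGB2HSV)
m=cv2.inRange(hsv,(4,90,30),(22,255,255))
c=max(cv2.findContours(m,cv2.RETR_EXTERNAL,cv2.CHAIN_APPROX_NONE)[0],key=cv2.contourArea)[:,0]
c=c[(c[:,1]<272)&~((abs(c[:,0]-328)<70)&(c[:,1]>220))]
P=np.array([onz(w,*q,4)[:2] for q in c])
for i in range(3):
    A=np.c_[2*P,np.ones(len(P))];x=np.linalg.lstsq(A,(P**2).sum(1),rcond=None)[0];R=np.sqrt(x[2]+x[0]**2+x[1]**2)
    e=np.linalg.norm(P-x[:2],axis=1)-R;print(x[:2],R,len(P),e.std());P=P[abs(e)<2*e.std()+.2]
print('tin',onz(w,328,351,w['xyz'][2]-118.3))
```

```text
[ 553.56584434 -229.80847067] 59.030018090760315 352 0.1550944936432747
[ 553.56584434 -229.80847067] 59.030018090760315 352 0.1550944936432747
[ 553.56584434 -229.80847067] 59.030018090760315 352 0.1550944936432747
tin [ 552.06505385 -226.91700973   54.99491469]
```

Mat centre from the close wrist view is (553.6,-229.8), about 1 mm from the tin. Lowering.

Request:
{"name": "drive_tool", "arguments": {
  "moves": [
    [[0,-1,-3],0],
    [[0,-1,-6],0],
    [[0,-1,-9],0],
    [[0,-1,-11],0],
    [[0,-1,-12],0],
    [[0,-1,-13],0],
    [[0,-1,-13.5],0],
    [[0,-1,-14],0]
  ]
}}

```text
time: 12.85
tool_pos: [553.7, -230.0, 41.3]
tcp_rot: [180.0, -0.0, 8.7]
ft_force: [-0.7, 0.2, -0.1]
finger_gap: 48.8
```

Request:
{"name": "drive_tool", "arguments": {
  "moves": [
    [[0,0,-1],0],
    [[0,0,-1],0],
    [[0,0,-1],0],
    [[0,0,-1],0],
    [[0,0,-1],0],
    [[0,0,-1],0],
    [[0,0,-1],0],
    [[0,0,-1],0]
  ]
}}

```text
time: 13.52
tool_pos: [553.9, -230.1, 41.3]
tcp_rot: [180.0, -0.0, 8.7]
ft_force: [-3.0, 1.2, 6.0]
finger_gap: 48.6
```

Contact at 41.3, as expected. Releasing and rising.

Request:
{"name": "drive_tool", "arguments": {
  "moves": [
    [[0,0,0],0],
    [[0,0,0],0],
    [[0,0,0],0],
    [[0,0,0],0],
    [[0,0,0],0],
    [[0,0,0],0],
    [[0,0,0],0],
    [[0,0,0],0]
  ],
  "fingers": 85
}}

```text
time: 14.18
tool_pos: [553.6, -229.9, 40.3]
tcp_rot: [-180.0, 0.0, 8.7]
ft_force: [-0.8, 0.4, -0.1]
finger_gap: 85.2
```

Request:
{"name": "drive_tool", "arguments": {
  "moves": [
    [[0,0,8],0],
    [[0,0,24],0],
    [[0,0,46],0],
    [[0,0,76],0],
    [[0,0,106],0],
    [[0,0,132],0],
    [[0,0,150],0],
    [[0,0,160],0]
  ]
}}

```text
time: 14.85
tool_pos: [555.0, -230.6, 204.6]
tcp_rot: [179.8, -0.2, 8.7]
ft_force: [-0.0, -0.1, 0.4]
finger_gap: 84.9
```

Request:
{"name": "drive_tool", "arguments": {
  "moves": [
    [[-5,12,0],0],
    [[-15,40,0],0],
    [[-27,72,0],0],
    [[-40,108,0],0],
    [[-54,142,0],0],
    [[-68,176,0],0],
    [[-82,205,0],0],
    [[-93,225,0],0]
  ]
}}

```text
time: 15.52
tool_pos: [459.0, -2.6, 199.7]
tcp_rot: [-179.9, 0.1, 8.8]
ft_force: [0.5, -1.0, 0.4]
finger_gap: 84.6
```

Request:
{"name": "drive_tool", "arguments": {
  "moves": [
    [[-8,7,0],0],
    [[-10,9,0],0],
    [[-10,9,0],0],
    [[-10,9,0],0],
    [[-10,9,0],0],
    [[-10,9,0],0],
    [[-10,9,0],0],
    [[-10,9,0],0]
  ]
}}

```text
time: 16.18
tool_pos: [450.8, 3.6, 200.2]
tcp_rot: [-180.0, 0.0, 8.7]
ft_force: [0.5, 0.2, -0.6]
finger_gap: 85.1
```

Run:
```python
from h import *
w=snap('wrist','wrist8');s=snap('side','side8');t=snap('top','top8');q=r.sense();print(q['time'],q['tool_pos'],q['tcp_rot'],q['ft_force'],q['finger_gap'])
cv2.imwrite('pics/t8c.png',cv2.convertScaleAbs(cv2.resize(t['pixels'][140:290,280:520,::-1],None,fx=3,fy=3,interpolation=cv2.INTER_CUBIC),alpha=1.7))
print(proj(w,(450,4,122)))
```

```text
16.3333 [450.68337771   3.88613828 200.23614224] [-1.79998084e+02  8.28046500e-03  8.72268346e+00] [-0.25138848 -0.22402765 -0.23188227] 84.93310448166916
[327.67242719 270.68311651]
```

View pics/wrist8.png

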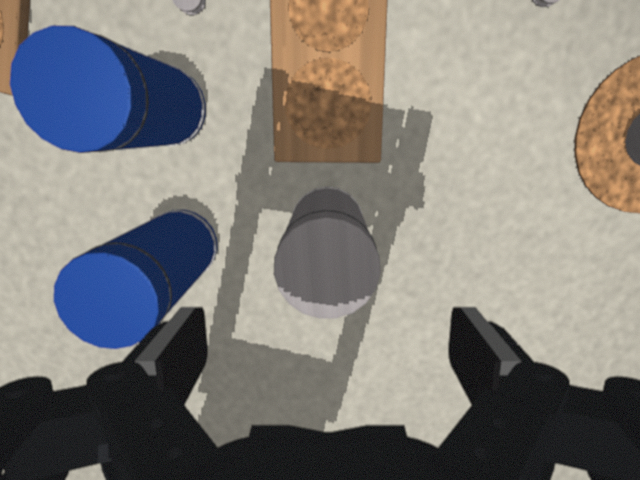

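View pics/t8c.png

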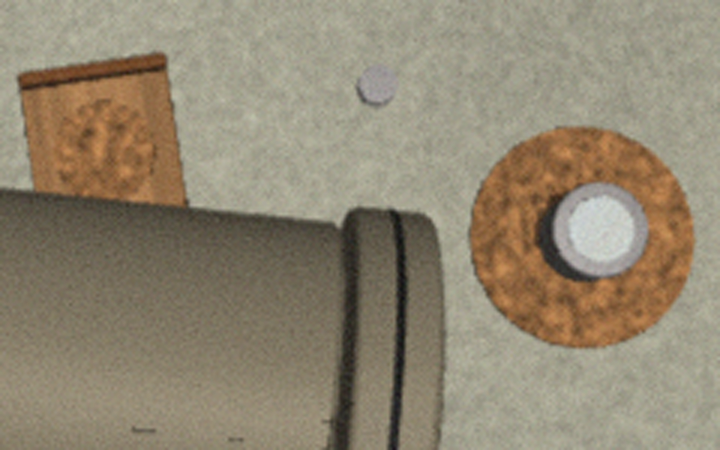

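View pics/side8.png

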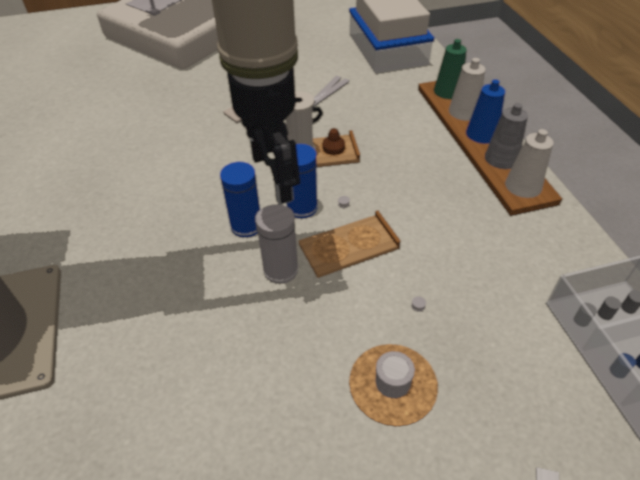

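Tin stands lid up on the mat. Checking its centring, the canister's position and the front cork round.

Run:
```python
from h import *
w=load('wrist8');t=load('top8');s=load('side8')
print('tin top',onz(t,280+601.5/3-.5,140+230.5/3-.5,44))
cv2.imwrite('pics/w8c.png',cv2.resize(w['pixels'][0:330,250:410,::-1],None,fx=2.4,fy=1.8) if 0 else cv2.convertScaleAbs(cv2.resize(w['pixels'][30:180,250:410,::-1],None,fx=4,fy=4,interpolation=cv2.INTER_CUBIC),alpha=1.5))
cv2.imwrite('pics/s8c.png',cv2.resize(s['pixels'][335:430,340:450,::-1],None,fx=5,fy=5,interpolation=cv2.INTER_CUBIC))
```

```text
tin top [ 552.20547785 -229.71174977   44.        ]
```

View pics/w8c.png

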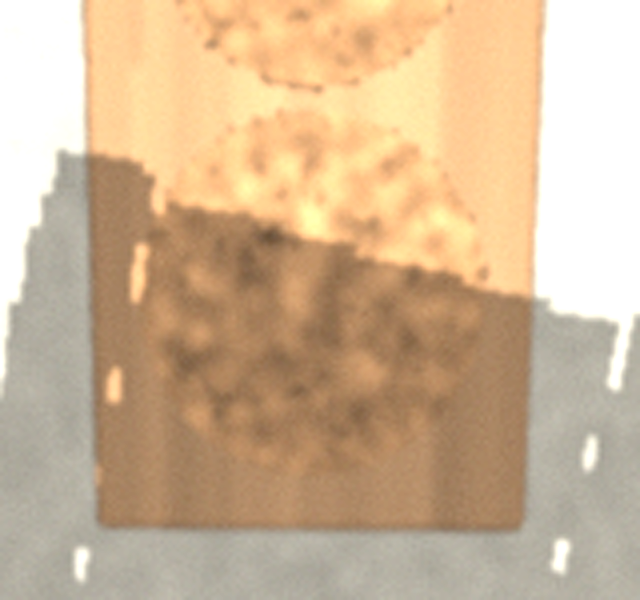

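View pics/s8c.png

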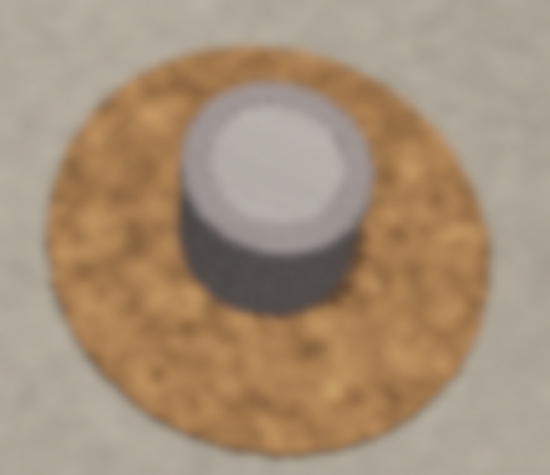

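Run:
```python
from h import *
w=load('wrist8')
f=lambda x,y:onz(w,250+(x+.5)/4-.5,30+(y+.5)/4-.5,12)
T,B,L,R=f(315,107),f(318,472),f(150,290),f(486,290)
print((T+B)/2,(L+R)/2,np.linalg.norm(T-B),np.linalg.norm(L-R), 'backbottom',f(315,88))
print('stand front edge',f(97,527),f(524,527))
print('can',onz(w,327.5,268,122))
```

```text
[537.69531593  16.51750897  12.        ] [538.51240903  16.37771896  12.        ] 61.958842730993275 60.206256048226436 backbottom [571.28066103  21.93366169  12.        ]
stand front edge [491.07651506  50.68143694  12.        ] [503.03758203 -27.82615279  12.        ]
can [451.42773757   4.3073767  122.        ]
```

Front place is about (537.7,16.7). Regrasping the canister.

Request:
{"name": "drive_tool", "arguments": {
  "moves": [
    [[0,0,-12],0],
    [[0,0,-34],0],
    [[0,0,-58],0],
    [[0,0,-80],0],
    [[0,0,-96],0],
    [[0,0,-106],0],
    [[0,0,-111],0],
    [[0,0,-113],0]
  ]
}}

```text
time: 17.0
tool_pos: [450.0, 4.2, 86.3]
tcp_rot: [-180.0, 0.1, 8.7]
ft_force: [-0.1, 0.3, -0.2]
finger_gap: 85.0
```

Request:
{"name": "drive_tool", "arguments": {
  "moves": [
    [[0,0,0],0],
    [[0,0,0],0],
    [[0,0,0],0],
    [[0,0,0],0],
    [[0,0,0],0],
    [[0,0,0],0],
    [[0,0,0],0],
    [[0,0,0],0]
  ],
  "fingers": 40,
  "squeeze": 40
}}

```text
time: 17.67
tool_pos: [451.8, 4.1, 88.7]
tcp_rot: [180.0, -0.1, 8.7]
ft_force: [-0.2, 1.8, 7.3]
finger_gap: 55.2
```

Request:
{"name": "drive_tool", "arguments": {
  "moves": [
    [[0,0,4],0],
    [[0,0,12],0],
    [[0,0,22],0],
    [[0,0,32],0],
    [[0,0,38],0],
    [[0,0,40],0],
    [[0,0,40],0],
    [[0,0,40],0]
  ]
}}

```text
time: 18.33
tool_pos: [450.6, 4.1, 127.3]
tcp_rot: [180.0, -0.0, 8.7]
ft_force: [-0.6, 1.0, -3.4]
finger_gap: 55.4
```

Request:
{"name": "drive_tool", "arguments": {
  "moves": [
    [[8,1,0],0],
    [[22,3,0],0],
    [[38,6,0],0],
    [[54,8,0],0],
    [[68,10,0],0],
    [[80,12,0],0],
    [[86.5,13,0],0],
    [[86.5,13,0],0]
  ]
}}

```text
time: 19.0
tool_pos: [538.1, 17.3, 126.7]
tcp_rot: [-180.0, 0.0, 8.8]
ft_force: [0.4, -0.7, -4.1]
finger_gap: 55.1
```

Run:
```python
from h import *
w=snap('wrist','wrist9');s=snap('side','side9');q=r.sense();print(q['time'],q['tool_pos'],q['tcp_rot'],q['ft_force'],q['finger_gap'])
cv2.imwrite('pics/s9c.png',cv2.resize(s['pixels'][100:290,210:420,::-1],None,fx=3,fy=3))
```

```text
19.1 [536.64302431  17.12025114 126.58551403] [-1.79984839e+02  8.75576189e-02  8.75260426e+00] [ 0.32442055  0.42461495 -3.38954826] 55.628023044113036
```

View pics/wrist9.png

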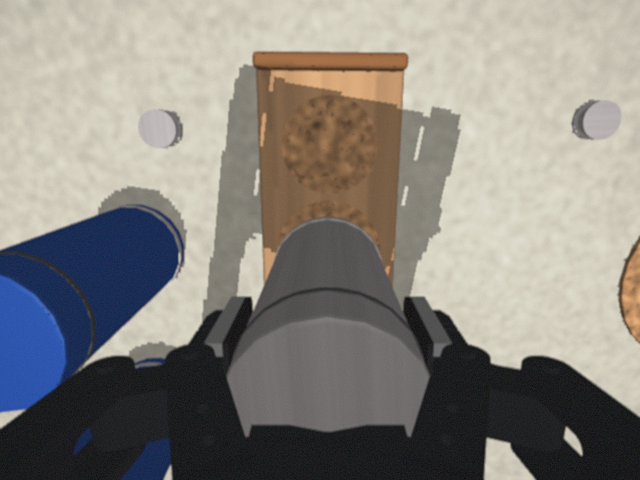

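View pics/s9c.png

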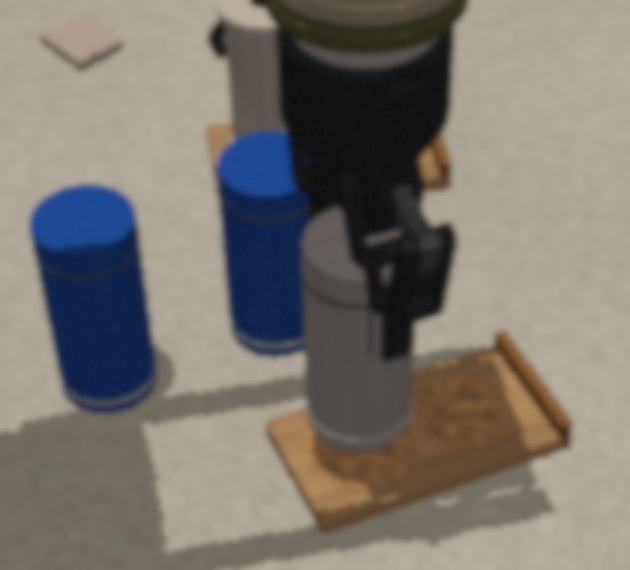

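Lined up above the front place, upright. Lowering.

Request:
{"name": "drive_tool", "arguments": {
  "moves": [
    [[0,0,-5],0],
    [[0,0,-11],0],
    [[0,0,-16],0],
    [[0,0,-20],0],
    [[0,0,-23],0],
    [[0,0,-25],0],
    [[0,0,-26],0],
    [[0,0,-26.5],0]
  ]
}}

```text
time: 19.77
tool_pos: [537.2, 17.1, 100.9]
tcp_rot: [-180.0, -0.0, 8.7]
ft_force: [-2.3, 0.4, 0.4]
finger_gap: 55.3
```

Request:
{"name": "drive_tool", "arguments": {
  "moves": [
    [[0,0,-1],0],
    [[0,0,-1],0],
    [[0,0,-1],0],
    [[0,0,-1],0],
    [[0,0,-1],0],
    [[0,0,-1],0],
    [[0,0,-1],0],
    [[0,0,-1],0]
  ]
}}

```text
time: 20.43
tool_pos: [537.5, 17.1, 100.8]
tcp_rot: [180.0, -0.0, 8.7]
ft_force: [-4.1, 0.5, 5.4]
finger_gap: 55.7
```

Request:
{"name": "drive_tool", "arguments": {
  "moves": [
    [[0,0,0],0],
    [[0,0,0],0],
    [[0,0,0],0],
    [[0,0,0],0],
    [[0,0,0],0],
    [[0,0,0],0],
    [[0,0,0],0],
    [[0,0,0],0]
  ],
  "fingers": 85
}}

```text
time: 21.1
tool_pos: [537.1, 17.1, 99.8]
tcp_rot: [-180.0, 0.0, 8.7]
ft_force: [-0.4, -0.1, -0.4]
finger_gap: 84.3
```

Request:
{"name": "drive_tool", "arguments": {
  "moves": [
    [[0,0,8],0],
    [[0,0,24],0],
    [[0,0,46],0],
    [[0,0,76],0],
    [[0,0,106],0],
    [[0,0,132],0],
    [[0,0,150],0],
    [[0,0,160],0]
  ]
}}

```text
time: 21.77
tool_pos: [538.3, 17.0, 263.9]
tcp_rot: [179.9, -0.3, 8.7]
ft_force: [-0.0, 0.7, 0.5]
finger_gap: 85.0
```

Request:
{"name": "drive_tool", "arguments": {
  "moves": [
    [[-5,-15,0],0],
    [[-15,-45,0],0],
    [[-27,-80,0],0],
    [[-40,-117,0],0],
    [[-53,-154,0],0],
    [[-66,-190,0],0],
    [[-80,-226,0],0],
    [[-94,-262,0],0]
  ]
}}

```text
time: 22.43
tool_pos: [441.9, -246.3, 259.5]
tcp_rot: [-180.0, 0.0, 8.7]
ft_force: [1.2, -0.5, 0.7]
finger_gap: 84.9
```

Request:
{"name": "drive_tool", "arguments": {
  "moves": [
    [[-13,-38,0],0],
    [[-26,-75,0],0],
    [[-38,-110,0],0],
    [[-48,-135,0],0],
    [[-50,-140,0],0],
    [[-50,-140,0],0],
    [[-50,-140,0],0],
    [[-50,-140,0],0]
  ]
}}

```text
time: 23.1
tool_pos: [393.6, -383.7, 259.5]
tcp_rot: [-179.9, 0.0, 8.8]
ft_force: [0.7, 0.2, 0.1]
finger_gap: 84.9
```

Run:
```python
from h import *
s=snap('side','side10');t=snap('top','top10');q=r.sense();print(q['time'],q['tool_pos'],q['ft_force'])
cv2.imwrite('pics/t10c.png',cv2.convertScaleAbs(cv2.resize(t['pixels'][140:290,280:520,::-1],None,fx=3,fy=3,interpolation=cv2.INTER_CUBIC),alpha=1.7))
```

```text
23.2 [ 393.83188098 -383.66298864  259.82200238] [ 0.25920637 -0.14197414  0.00232661]
```

View pics/t10c.png

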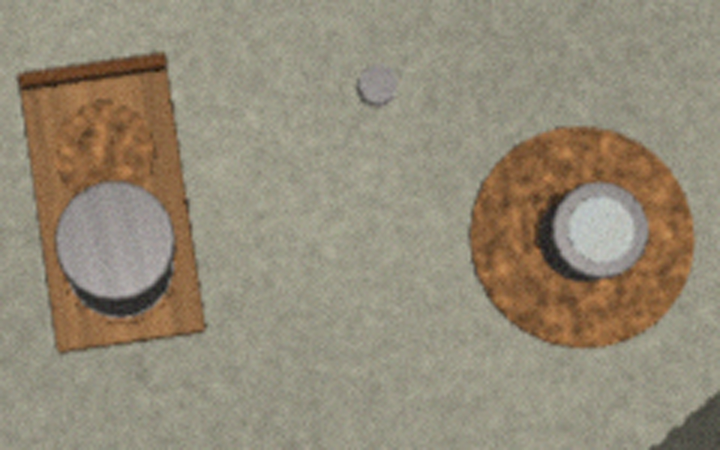

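View pics/side10.png

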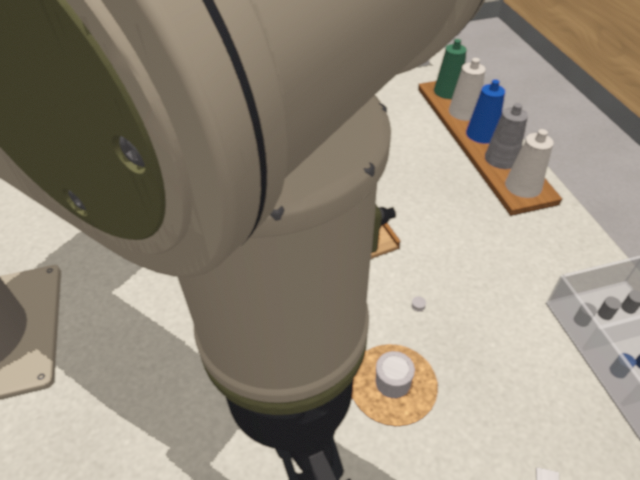

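Run:
```python
from h import *
t=load('top10')
f=lambda x,y,z:onz(t,280+(x+.5)/3-.5,140+(y+.5)/3-.5,z)
print('can',f(115,240,134),'tin',f(600.5,229.5,44),'mat',f(581.5,237,4))
print(r.hand_in())
```

```text
can [536.7322679   17.41275698 134.        ] tin [ 552.46377862 -229.46229354   44.        ] mat [ 553.29377984 -229.1920521     4.        ]
the job is handed in; nothing more can be done
None
```

I did the job in the order asked and handed it in at about 23 s. I moved the canister to the clear table in front of the stand and carried the tin level to the mat. I then put the canister back upright on its front place and drew the arm away, touching nothing.

- **Tin:** in the final top view it stands lid up at (552.5, -229.5), about 1 mm from the mat centre at (553.3, -229.2).
- **Canister:** it stands at (536.7, 17.4). The front place measured about (537.5, 16.8), so it is about 1 mm off.
- **Forces:** the largest reading after any move was about 7 N.
- **Disagreement:** on the first look the side camera placed things about 4–6 mm from the top camera. The wrist camera agreed with the top, so I used those two.
- **Not checked:** the arm hid the canister in the last side picture, so its final pose rests on the top view and on the contact height when I set it down.

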